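# Clamp the pale stick in its bench vise

### The arm

A 6-joint arm with a two-finger parallel gripper is mounted at the origin on the work surface. World frame = base frame: x ahead of the robot, y to its left, z up, the work surface at z = 0. Lengths are in mm, angles in rad, forces in N, time in s.
With the tool pointing down it reaches from about 350 to 775 mm from the base axis. Payload 7.3 kg.
Tool frame: the origin (TCP) lies midway between the tips of the shut fingers; the grasp point (between the pads) lies bot.tcp_to_grasp behind it (bot.tcp_to_grasp is the distance from the TCP to the grasp point, in mm); z points along the fingers, y is the direction in which the jaws open and shut (so a half turn about z gives the same grasp; the last joint's range is limited). The gripper opens to 92 mm and grips with 3 to 60 N. Pads are 19 mm wide; open, the fingers measure 130 mm over their backs; the gripper's body (75 mm by 190 mm) begins 47 mm behind the grasp point.
Start: joints at [-1.469, 0.342, 1.524, -0, 1.275, -0.146], TCP at [128.789, -508.978, 226.741] pointing down, gripper open.
Joint ranges: [-2.53, 2.53], [-0.77, 2.02], [0.04, 2.7], [-1, 4.14], [0.28, 2.66], [-3.11, 3.11]. Speed limits (rad/s): [2.57, 2.57, 3.14, 3.14, 3.14, 3.14].

### API

Orientations are given as [roll, pitch, yaw] about the fixed x, y, z axes, in that order (R = Rz(yaw) Ry(pitch) Rx(roll)).
In Python, from plant import bot gives the robot as it stands.
- The arm moves only by the shell command python3 -m inch 'ROWS'. ROWS is JSON, one flat list of numbers, 7 for each row, row after row: the shift along the world's x, y, z in cm, then the turn, a rotation vector about the world's x, y, z in degrees, then the gripper command: -1 is shut, 1 is fully open, values between are in proportion. In form: [tx, ty, tz, ax, ay, az, fingers, tx, ty, tz, ax, ay, az, fingers, ...]. A call has exactly 5 rows; each row is the pose to reach, as a shift and turn from the pose measured when the call began; what a row does not reach only later rows make up. A row lasts 1/10 s, in which the tool goes at most 50 mm and 8.59 degrees, less where a joint would pass 70% of its speed; a pose out of reach is approached as far as the arm can. A call with a gripper value outside its range is refused whole. The fingers move at their own pace and stop on an object; the grip force is fixed at half the most. Time passes only in rows, so rows that repeat a pose let the fingers close, or fill a call up. It gives the time, the measured TCP pose, the force and the opening at its end, in the units of the state.
- bot.get_obs(): the state, without advancing time (a new reading comes with each control period).
- bot.capture(name): name is "side" or "top" or "wrist"; returns the picture (384x512x3 uint8, red, green, blue); there is no depth.
- bot.calibration(name): a dict with "fx", "fy", "cx", "cy" (pixels), "cam_to_world" (4x4, takes a point from camera to world coordinates). Camera axes: x right, y down, z forward; pixel columns grow to the right and rows downward; lengths in mm; the calibration is good to about 2 mm. A picture is of the moment at which its call begins: read the wrist's pose just before it. calibration takes no time and is no camera call; for the wrist camera it gives the pose at the moment of the call.
- bot.close_job(): hands the job in, once; it reports no verdict.
The state is a dict: "time": time; "joint_positions": joint angles; "dq": joint speeds; "tau": joint torques, N m; "tool_pos": TCP position; "tcp_rot": TCP orientation; "contact_force": force on the tool from outside, world axes, zero at the start; "moment": the same for the moment, N m; "grip_width": finger opening in mm.
Only numpy, scipy, OpenCV 4.12 (cv2) and the standard library are available. Lean on these libraries where they do the work, as an engineer would, in place of code of your own. Each camera call takes 0.05 s, during which the arm holds its last target.

### The job

Two equal stick vises stand on the walking-stick maker's bench, each with a loose stick lying in its V-shaped bed. Turn the red-knobbed crank of the vise that holds the pale stick, clockwise seen from above, until the jaw has come down and grips that stick firmly where it lies, then let go. Do not turn the crank of the other vise, the one with the dark stick.

Things in the scene. Friction and masses are not known exactly. Their poses are not given: they have to be found in the camera images.
- vise: The grey vise that holds the pale stick, bolted to the bench. Base 150 x 150 mm, yoke of two columns and a bridge (top 154 mm above the bench), the vertical screw in its middle. Origin: on the bench, on the screw's axis, about which the crank turns; z up, x along the stick and the V-bed, y from column to column.
- vise_knob (a point): Centre of that vise's red crank knob: upright cylinder, 24 mm across, 46 mm tall, spinning freely on its pin, so one grasp without turning the gripper lasts all the way round. It goes round a level circle 60 mm from the screw axis, its centre always 213 mm above the bench. Under it the flat arm (18 mm wide, top at 187 mm); hub on the axis 189 mm high; nothing stands above the knob.
- vise_crank (a joint): Turn of that crank (rad), growing clockwise from above; lowers the jaw 24 mm a turn. At q the knob lies at angle -q from the vise's x axis. 0: jaw fully up. Starts at 0 to 2.6; the jaw meets the stick at about 5.24, holds it firmly from 5.4 on; stop at 6.0. Stiff, stays where it is left; from beyond 5.4 it springs back to about 5.35, still tight. Needs 3.5 N at the knob, about 10 N at 5.6.
- vise_jaw: The steel jaw of that vise, 60 x 84 x 22 mm, which slides straight down inside the yoke as the crank is turned. Origin: centre of its flat underside, 82 mm above the bench when fully up and 62 mm when it touches the stick.
- pale_stick: The pale wooden stick, a round bar 28 mm in diameter and 300 mm long, lying loose in the V-bed under the jaw and reaching out of the vise at both ends. Origin: its centre, 48 mm above the bench; x along it.
- other_vise_knob (a point): Centre of the red knob of the other, equal vise, which holds the dark stick. Not to be turned.

How it is judged (in metres and radians):
At the end, for the whole second after the job is handed in: The jaw presses on the pale stick with more than 10 N, the crank is at rest, and the stick lies still in its V-bed, within 20 mm of where it began and within 10 degrees of the bed's direction (contact force between vise_jaw and pale_stick above 10 N and distance of pale_stick from where it was at the start of the episode below 0.02 m and angle between the x axis of pale_stick and the x axis of vise, either way round below 0.17 rad and linear speed of pale_stick below 0.02 m/s and velocity of joint vise_crank between -0.1 and 0.1 rad/s); the robot touches nothing.
It fails at once if the crank of the other vise was turned (its knob moved more than 15 mm) (distance of other_vise_knob from where it was at the start of the episode above 0.015 m).
It also fails if it takes over 48 s, if anything falls off the work surface, if the arm or the gripper's body presses on something with over 40 N, if the wrist force passes 120 N, or if a joint passes its speed limit or range.

## Working session

There is one attempt and no reset: what is moved stays moved. The work goes in short steps, Python scripts to look and compute and a shell command to move; the robot and the scene stay as the last step left them, time stands still between calls to the robot, and variables do not carry over. Pictures are saved under pics/ and viewed, and the job is handed in when it is done.

```bash
mkdir -p pics; ls
python3 - <<'E'
from plant import bot
import cv2
print(bot.get_obs(), bot.tcp_to_grasp)
for n in("side","top"):
    im=bot.capture(n); cv2.imwrite(f"pics/{n}0.png",im[:,:,::-1]); c=bot.calibration(n); print(n,c)
E
```

```text
pics
{'time': 0.0, 'joint_positions': array([-1.46898752e+00,  3.42724223e-01,  1.52502303e+00, -3.77708547e-06,
        1.27538405e+00, -1.45967868e-01]), 'dq': array([-1.67469577e-03,  8.60823240e-05, -1.95943659e-04, -1.88200260e-03,
       -1.12439782e-03,  2.44106289e-04]), 'tau': array([-1.07586322e-03, -4.31245136e+01, -2.44219744e+01,  7.17211794e-02,
        5.57910406e-02, -1.23179148e-04]), 'tool_pos': array([ 128.75090389, -508.54904007,  226.04208191]), 'tcp_rot': array([-3.14006984e+00, -2.20223070e-04,  2.47777609e-01]), 'contact_force': array([-0.26978265,  0.19983393,  0.47958498]), 'moment': array([-0.00819153,  0.03537356, -0.09042234]), 'grip_width': 91.55275465996122} 18.8
side {'fx': 369.8992376534074, 'fy': 369.8992376534074, 'cx': 254.9857280316543, 'cy': 194.35906671821675, 'cam_to_world': array([[ 9.92876407e-01, -9.21987551e-02,  7.54707205e-02,
         5.39091883e+02],
       [-1.17688330e-01, -6.60010072e-01,  7.41981241e-01,
        -5.66718751e+02],
       [-1.85983110e-02, -7.45577691e-01, -6.66159147e-01,
         6.51147881e+02],
       [ 0.00000000e+00,  0.00000000e+00,  0.00000000e+00,
         1.00000000e+00]])}
top {'fx': 424.20071201337, 'fy': 424.20071201337, 'cx': 252.1206944638116, 'cy': 189.3384733408475, 'cam_to_world': array([[-9.57755511e-03, -9.88838149e-01,  1.48685524e-01,
         4.50432216e+02],
       [-9.99796942e-01,  1.21059989e-02,  1.61095925e-02,
        -1.81826920e+01],
       [-1.77297665e-02, -1.48501042e-01, -9.88753304e-01,
         1.11712721e+03],
       [ 0.00000000e+00,  0.00000000e+00,  0.00000000e+00,
         1.00000000e+00]])}
```

View pics/side0.png

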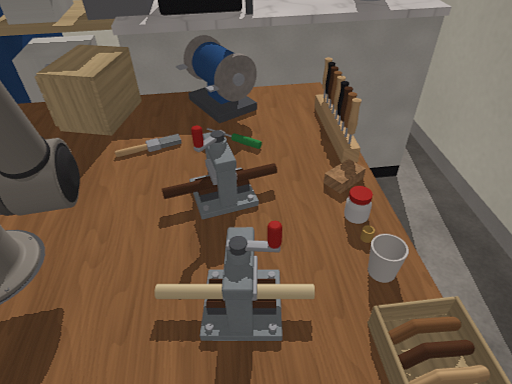

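View pics/top0.png

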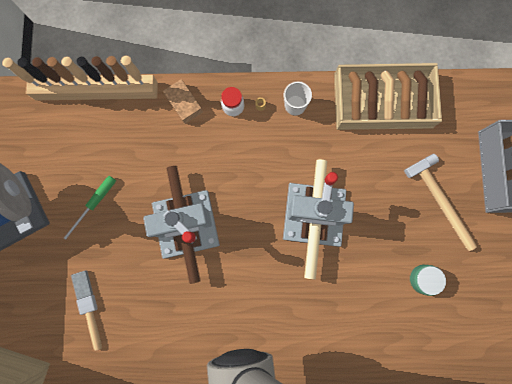

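Top view: the pale stick's vise is on the right, with its hub near (325,208) and its red knob near (331,178). The dark one is on the left, knob (187,237). In the side view the pale vise is the near one, with its knob at (275,235). Next I measure these points.

```bash
cat > h.py <<'E'
import numpy as np, cv2
def ray(c,u,v):
    M=c["cam_to_world"]; d=M[:3,:3]@np.array([(u-c["cx"])/c["fx"],(v-c["cy"])/c["fy"],1]); return M[:3,3],d/np.linalg.norm(d)
def onz(c,u,v,z):
    o,d=ray(c,u,v); return o+d*(z-o[2])/d[2]
def cross(r1,r2):
    (o1,d1),(o2,d2)=r1,r2
    s=np.linalg.lstsq(np.stack([d1,-d2],1),o2-o1,rcond=None)[0]
    a,b=o1+s[0]*d1,o2+s[1]*d2; return (a+b)/2,np.linalg.norm(a-b)
def blobs(m,amin=20):
    n,l,s,ce=cv2.connectedComponentsWithStats(m.astype(np.uint8)); return [(s[i].tolist(),ce[i].round(1).tolist(),l==i) for i in range(1,n) if s[i][4]>=amin]
def red(im):
    i=im.astype(int); return (i[:,:,0]>110)&(i[:,:,1]<60)&(i[:,:,2]<60)
def pale(im):
    i=im.astype(int); return (i[:,:,0]>190)&(i[:,:,1]>165)&(i[:,:,2]>110)&(i[:,:,0]-i[:,:,2]>25)
E
python3 - <<'E'
from h import *
from plant import bot
T=cv2.imread("pics/top0.png")[:,:,::-1];S=cv2.imread("pics/side0.png")[:,:,::-1]
ct,cs=bot.calibration("top"),bot.calibration("side")
for n,I in(("t",T),("s",S)):
    for s,c,_ in blobs(red(I)): print(n,"red",s,c)
    for s,c,_ in blobs(pale(I),60): print(n,"pale",s,c)
# stick line in top view, top of stick z~62 silhouettes ~ axis height 48
for s,c,m in blobs(pale(T),60):
    if 290<c[0]<340 and s[1]>140 :
        ys,xs=np.nonzero(m); vx,vy,x0,y0=cv2.fitLine(np.stack([xs,ys],1).astype(np.float32),2,0,.01,.01).ravel()
        a,b=onz(ct,x0-30*vx,y0-30*vy,48),onz(ct,x0+30*vx,y0+30*vy,48); print("stick",a,b,np.degrees(np.arctan2(*(b-a)[[1,0]])))
for u,v in((331,178),(331,177)): print("knob z213/236",onz(ct,u,v,213),onz(ct,u,v,236))
print("hub top",onz(ct,325,208,189), onz(cs,238,243,189))
cv2.imwrite("pics/zoom0.png",np.hstack([cv2.resize(T[150:280,270:370],(400,520),interpolation=2),cv2.resize(S[215:345,190:290],(400,520),interpolation=2)])[:,:,::-1])
E
```

```text
t red [325, 172, 13, 13, 62] [330.8, 178.7]
t red [182, 232, 13, 11, 47] [189.4, 237.1]
t pale [61, 57, 10, 9, 70] [65.7, 61.0]
t pale [121, 56, 9, 9, 71] [125.1, 59.9]
t pale [2, 58, 9, 9, 66] [6.3, 62.0]
t pale [338, 63, 99, 4, 168] [390.9, 64.3]
t pale [340, 66, 102, 57, 478] [418.2, 102.9]
t pale [335, 68, 8, 61, 298] [338.3, 95.4]
t pale [381, 71, 11, 48, 327] [387.2, 93.2]
t pale [141, 75, 12, 9, 92] [147.1, 78.6]
t pale [26, 83, 28, 11, 173] [35.5, 89.0]
t pale [361, 90, 5, 22, 79] [362.6, 100.3]
t pale [313, 159, 13, 39, 344] [318.6, 178.0]
t pale [420, 170, 56, 81, 768] [448.0, 211.0]
t pale [304, 223, 15, 56, 416] [311.4, 250.9]
t pale [86, 312, 12, 38, 155] [91.0, 330.8]
s red [191, 125, 11, 5, 39] [196.2, 127.5]
s red [350, 186, 23, 15, 264] [360.6, 192.8]
s red [267, 221, 15, 9, 96] [274.4, 224.8]
s pale [157, 284, 64, 4, 177] [189.3, 285.0]
s pale [258, 284, 56, 4, 169] [285.6, 285.0]
stick [ 561.94764533 -159.99838893   48.        ] [ 716.22209494 -181.81634715   48.        ] -8.049560305218964
stick [ 381.65512126 -138.1689961    48.        ] [ 528.68687559 -155.83821237   48.        ] -6.852532863715451
knob z213/236 [ 609.03983052 -173.85215629  213.        ] [ 605.00502758 -169.89209665  236.        ]
knob z213/236 [ 611.22980053 -173.93345165  213.        ] [ 607.13928717 -169.97132395  236.        ]
hub top [ 546.69001112 -162.40059773  189.        ] [ 549.84057961 -166.77889871  189.        ]
```

View pics/zoom0.png

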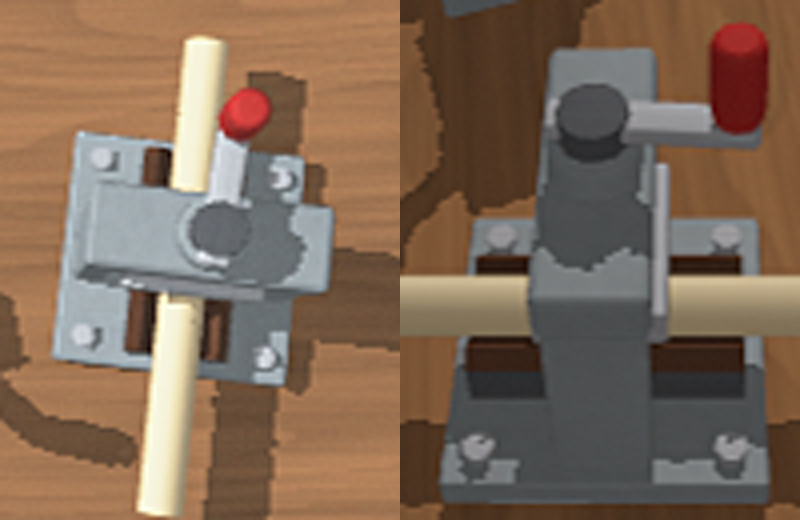

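Run:
```python
from h import *
from plant import bot
ct,cs=bot.calibration("top"),bot.calibration("side")
k,e=cross(ray(ct,331.2,178.2),ray(cs,274.75,234.8)); print("knob",k,e)
h,e=cross(ray(ct,324.5,207.5),ray(cs,238.25,241.25)); print("hub top",h,e)
b=[onz(ct,270+x/4,150+y/4,20) for x,y in((103,158),(283,180),(265,357),(84,335))]
print("bolts",np.round(b,1).tolist(),np.mean(b,0)); 
for i,j in((3,0),(2,1)): d=b[j]-b[i]; print(np.linalg.norm(d),np.degrees(np.arctan2(d[1],d[0])))
d=k-h; print("arm",np.hypot(*d[:2]),np.degrees(np.arctan2(d[1],d[0])))
```

```text
knob [ 609.14855065 -174.93398046  209.12004194] 0.2497323212286203
hub top [ 549.31577102 -161.56726085  187.03456989] 2.606517235928468
bolts [[613.6, -114.2, 20.0], [597.7, -230.7, 20.0], [483.5, -214.6, 20.0], [498.7, -99.2, 20.0]] [ 548.38284527 -164.66494916   20.        ]
115.84634788335364 -7.463372261415022
115.32939456888731 -8.03302769366137
arm 61.3076725311067 -12.59316763709046
```

The screw axis is near (549,-164) and the knob near (609,-175), so the radius is 61 mm against 60 given. The arm points to −11° and the bed to −7.7°, so q starts at about 0.06. I need about 5.55 rad, nearly a full clockwise turn. First I lift and move over.

```bash
python3 -m inch '[1,0.7,3,0,0,0,1, 5,3.5,6,0,0,0,1, 9.5,6.6,6,0,0,0,1, 14,9.7,6,0,0,0,1, 18,12.6,6,0,0,0,1]'
```

```text
time: 0.6
tool_pos: [297.8, -390.1, 286.1]
tcp_rot: [-3.14, -0.0, 0.247]
contact_force: [0.9, 0.5, 0.2]
grip_width: 91.8
```

```bash
python3 -m inch '[4,2.8,0,0,0,0,1, 8,5.6,0,0,0,0,1, 12,8.4,0,0,0,0,1, 16,11.2,0,0,0,0,1, 20,14,0,0,0,0,1]'; python3 -m inch '[4,2.8,0,0,0,0,1, 8,5.6,0,0,0,0,1, 11,7.4,0,0,0,0,1, 11.5,7.7,0,0,0,0,1, 11.5,7.7,0,0,0,0,1]'
python3 - <<'E'
from plant import bot
import cv2
o=bot.get_obs();print(o["tool_pos"],o["joint_positions"])
cv2.imwrite("pics/w1.png",bot.capture("wrist")[:,:,::-1]);print(bot.calibration("wrist"))
E
```

```text
time: 1.1
tool_pos: [499.0, -248.5, 285.8]
tcp_rot: [-3.14, 0.0, 0.247]
contact_force: [-0.3, -1.0, 0.7]
grip_width: 91.6
time: 1.6
tool_pos: [614.3, -170.7, 284.7]
tcp_rot: [-3.139, 0.002, 0.249]
contact_force: [-0.8, -0.3, -0.5]
grip_width: 92.2
[ 614.30141634 -170.72099975  284.66269499] [-3.91625050e-01  5.29618214e-01  1.06891168e+00  8.72898538e-04
  1.54602890e+00  9.30185420e-01]
{'fx': 288.4110981404297, 'fy': 288.4110981404297, 'cx': 254.43384906751794, 'cy': 191.04965149421807, 'cam_to_world': array([[ 2.45324798e-01, -9.30059457e-01, -2.73505301e-01,
         6.87007291e+02],
       [-9.69439410e-01, -2.35860566e-01, -6.75057362e-02,
        -1.53450355e+02],
       [-1.72476675e-03,  2.81707648e-01, -9.59498737e-01,
         4.44232861e+02],
       [ 0.00000000e+00,  0.00000000e+00,  0.00000000e+00,
         1.00000000e+00]])}
```

View pics/w1.png

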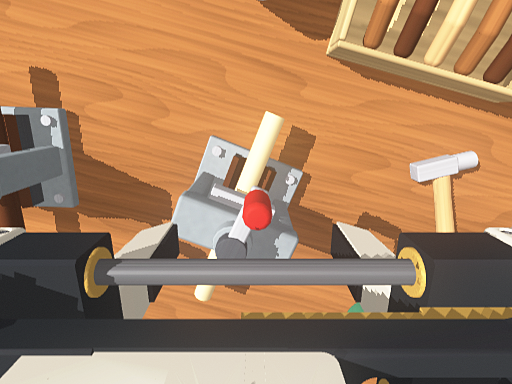

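The wrist view shows the red knob at about (257,210) and the hub at (231,246), with the pale stick below them and the knob between the fingers. I check the position from this view.

Run:
```python
from h import *
from plant import bot
c=bot.calibration("wrist");I=cv2.imread("pics/w1.png")[:,:,::-1]
for s,ce,_ in blobs(red(I),40): print(s,ce,onz(c,*ce,213))
print(onz(c,231,246,189))
```

```text
[260, 192, 12, 37, 81] [268.0, 212.3] [ 605.60655988 -185.58869793  213.        ]
[ 554.37522008 -162.94044983  189.        ]
```

```bash
python3 -m inch '[-0.5,-0.45,-1,0,0,0,1, -0.5,-0.45,-4,0,0,0,1, -0.5,-0.45,-7,0,0,0,1, -0.5,-0.45,-8.6,0,0,0,1, -0.5,-0.45,-8.6,0,0,0,1]'; python3 -m inch '[0,0,0,0,0,0,-1, 0,0,0,0,0,0,-1, 0,0,0,0,0,0,-1, 0,0,0,0,0,0,-1, 0,0,0,0,0,0,-1]'
```

```text
time: 2.15
tool_pos: [606.0, -177.1, 196.8]
tcp_rot: [-3.136, 0.006, 0.245]
contact_force: [0.4, -0.2, 0.1]
grip_width: 91.8
time: 2.65
tool_pos: [606.1, -177.1, 197.3]
tcp_rot: [-3.137, 0.006, 0.245]
contact_force: [0.4, 0.1, 0.3]
grip_width: 56.2
```

Run:
```python
from plant import bot
import cv2
o=bot.get_obs();print(o["tool_pos"],o["grip_width"],o["contact_force"])
cv2.imwrite("pics/w2.png",bot.capture("wrist")[:,:,::-1])
```

```text
[ 606.14307464 -177.08177868  197.30910926] 56.183957238989194 [0.39984788 0.09234474 0.34512943]
```

View pics/w2.png

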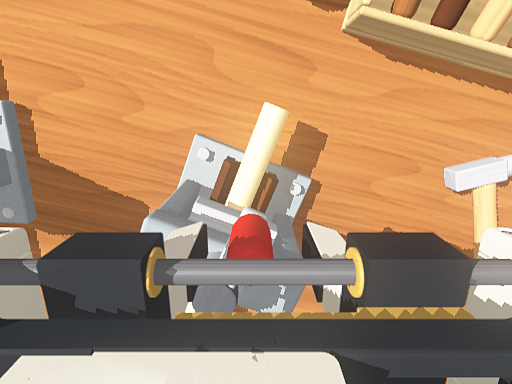

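The knob, at about (251,240), is between the fingers, which are still closing.

```bash
python3 -m inch '[0.3,0.1,0,0,0,0,-1, 0.3,0.1,0,0,0,0,-1, 0.3,0.1,0,0,0,0,-1, 0.3,0.1,0,0,0,0,-1, 0.3,0.1,0,0,0,0,-1]'; python3 -m inch '[0,0,0,0,0,0,-1, 0,0,0,0,0,0,-1, 0,0,0,0,0,0,-1, 0,0,0,0,0,0,-1, 0,0,0,0,0,0,-1]'
```

```text
time: 3.2
tool_pos: [609.0, -175.5, 197.0]
tcp_rot: [-3.136, 0.006, 0.246]
contact_force: [-0.7, 3.0, 0.7]
grip_width: 23.8
time: 3.7
tool_pos: [609.0, -175.4, 197.1]
tcp_rot: [-3.136, 0.006, 0.246]
contact_force: [0.1, 2.3, -0.1]
grip_width: 23.6
```

Gripped at 23.6 mm, matching the 24 mm knob. Next I work out the shifts along the circle.

```bash
cat > arc.py <<'E'
import sys,numpy as np
from plant import bot
cx,cy,step,n=map(float,sys.argv[1:5])
p=bot.get_obs()["tool_pos"][:2]; d=p-[cx,cy]; th=np.degrees(np.arctan2(d[1],d[0])); print("r",np.hypot(*d),"th",th,"q",np.radians(-7.7-th)%(2*np.pi))
for i in range(1,int(n)+1):
    a=np.radians(th-step*i); print(np.round((np.array([cx+60*np.cos(a),cy+60*np.sin(a)])-p)/10,2).tolist())
E
python3 arc.py 549.3 -163.5 8 5
```

```text
r 60.90124711917177 th -11.307912363908796 q 0.06296994987362033
[-0.31, -0.79]
[-0.64, -1.56]
[-1.08, -2.27]
[-1.61, -2.92]
[-2.22, -3.49]
```

```bash
python3 -m inch '[-0.25,-0.79,0,0,0,0,-1, -0.6,-1.56,0,0,0,0,-1, -1.05,-2.27,0,0,0,0,-1, -1.6,-2.92,0,0,0,0,-1, -2.2,-3.5,0,0,0,0,-1]'; python3 arc.py 549.3 -163.5 8 5
```

```text
time: 4.2
tool_pos: [586.1, -210.7, 197.0]
tcp_rot: [-3.135, 0.006, 0.245]
contact_force: [-0.7, 8.0, 2.8]
grip_width: 23.4
r 59.86446701283404 th -52.01086549375763 q 0.7733704972744134
[-0.69, -0.48]
[-1.44, -0.85]
[-2.23, -1.1]
[-3.06, -1.25]
[-3.9, -1.28]
```

```bash
python3 -m inch '[-0.7,-0.48,0,0,0,0,-1, -1.44,-0.85,0,0,0,0,-1, -2.23,-1.1,0,0,0,0,-1, -3.06,-1.25,0,0,0,0,-1, -3.9,-1.28,0,0,0,0,-1]'; python3 arc.py 549.3 -163.5 8 5
```

```text
time: 4.7
tool_pos: [546.9, -222.4, 197.0]
tcp_rot: [-3.132, 0.005, 0.245]
contact_force: [5.4, 10.5, 0.6]
grip_width: 23.4
r 58.99244856106285 th -92.33723970169183 q 1.4771985025941856
[-0.84, -0.01]
[-1.65, 0.2]
[-2.42, 0.52]
[-3.14, 0.94]
[-3.8, 1.46]
```

```bash
python3 -m inch '[-0.82,0.1,0,0,0,0,-1, -1.65,0.35,0,0,0,0,-1, -2.42,0.7,0,0,0,0,-1, -3.14,1.12,0,0,0,0,-1, -3.8,1.65,0,0,0,0,-1]'; python3 arc.py 549.3 -162 8 5
```

```text
time: 5.2
tool_pos: [509.6, -206.5, 197.1]
tcp_rot: [-3.134, 0.002, 0.245]
contact_force: [7.5, 3.7, -3.6]
grip_width: 23.2
r 59.63744082735473 th -131.78310148551265 q 2.1656586670084628
[-0.61, 0.57]
[-1.1, 1.25]
[-1.5, 1.99]
[-1.79, 2.77]
[-1.96, 3.59]
```

```bash
python3 -m inch '[-0.6,0.57,0,0,0,0,-1, -1.1,1.25,0,0,0,0,-1, -1.5,2,0,0,0,0,-1, -1.79,2.77,0,0,0,0,-1, -1.95,3.6,0,0,0,0,-1]'; python3 arc.py 549.3 -162 8 5
```

```text
time: 5.7
tool_pos: [491.1, -172.1, 197.1]
tcp_rot: [-3.138, -0.001, 0.244]
contact_force: [8.3, -2.2, -6.5]
grip_width: 23.2
r 59.04603498294686 th -170.16979093335473 q 2.8356327868138713
[-0.18, 0.82]
[-0.15, 1.65]
[0.0, 2.48]
[0.26, 3.27]
[0.63, 4.02]
```

```bash
python3 -m inch '[-0.08,0.82,0,0,0,0,-1, 0,1.65,0,0,0,0,-1, 0.15,2.48,0,0,0,0,-1, 0.4,3.27,0,0,0,0,-1, 0.75,4,0,0,0,0,-1]'; python3 arc.py 550.3 -162 8 5
```

```text
time: 6.2
tool_pos: [498.7, -131.9, 197.1]
tcp_rot: [-3.138, -0.001, 0.244]
contact_force: [1.1, -4.3, -4.2]
grip_width: 23.0
r 59.742958381200175 th 149.7925681038792 q 3.5344214463454913
[0.45, 0.71]
[1.01, 1.33]
[1.65, 1.86]
[2.37, 2.3]
[3.13, 2.64]
```

```bash
python3 -m inch '[0.45,0.7,0,0,0,0,-1, 1,1.33,0,0,0,0,-1, 1.65,1.86,0,0,0,0,-1, 2.37,2.3,0,0,0,0,-1, 3.13,2.64,0,0,0,0,-1]'; python3 arc.py 550.3 -162 8 5
```

```text
time: 6.7
tool_pos: [530.1, -105.7, 197.1]
tcp_rot: [-3.14, 0.0, 0.244]
contact_force: [-0.6, -8.3, -2.4]
grip_width: 23.2
r 59.78027469246455 th 109.71854195923727 q 4.233845147099782
[0.8, 0.25]
[1.63, 0.36]
[2.46, 0.36]
[3.29, 0.24]
[4.1, 0.0]
```

```bash
python3 -m inch '[0.8,0.18,0,0,0,0,-1, 1.63,0.28,0,0,0,0,-1, 2.46,0.28,0,0,0,0,-1, 3.29,0.16,0,0,0,0,-1, 4.1,-0.08,0,0,0,0,-1]'; python3 arc.py 550.3 -162.5 5 8
```

```text
time: 7.2
tool_pos: [571.5, -106.0, 197.0]
tcp_rot: [-3.139, 0.001, 0.245]
contact_force: [-3.6, -0.8, 0.8]
grip_width: 23.0
r 60.33756858486277 th 69.4766524306663 q 4.936198616597174
[0.47, -0.24]
[0.93, -0.48]
[1.37, -0.77]
[1.78, -1.09]
[2.17, -1.45]
[2.52, -1.84]
[2.83, -2.25]
[3.11, -2.7]
```

```bash
python3 -m inch '[0.55,-0.28,0,0,0,0,-1, 1.1,-0.6,0,0,0,0,-1, 1.6,-0.95,0,0,0,0,-1, 2.1,-1.37,0,0,0,0,-1, 2.52,-1.84,0,0,0,0,-1]'; python3 arc.py 550.3 -162.5 3 5
```

```text
time: 7.7
tool_pos: [596.0, -123.1, 197.0]
tcp_rot: [-3.135, 0.003, 0.245]
contact_force: [-9.7, 8.5, 5.5]
grip_width: 23.1
r 60.35953859745312 th 40.7778183048926 q 5.437087763575634
[0.17, -0.27]
[0.36, -0.52]
[0.53, -0.78]
[0.69, -1.05]
[0.83, -1.33]
```

```bash
python3 -m inch '[0.17,-0.27,0,0,0,0,-1, 0.35,-0.52,0,0,0,0,-1, 0.53,-0.78,0,0,0,0,-1, 0.69,-1.05,0,0,0,0,-1, 0.83,-1.33,0,0,0,0,-1]'; python3 arc.py 550.3 -162.5 3 3
```

```text
time: 8.2
tool_pos: [602.3, -131.9, 196.9]
tcp_rot: [-3.125, 0.006, 0.246]
contact_force: [-11.7, 18.5, 9.0]
grip_width: 23.5
r 60.31315743994368 th 30.49203584072512 q 5.616608533719252
[0.13, -0.29]
[0.26, -0.57]
[0.39, -0.86]
```

Run:
```python
from plant import bot
import cv2
cv2.imwrite("pics/s3.png",bot.capture("side")[:,:,::-1])
```

```text
(no output)
```

View pics/s3.png

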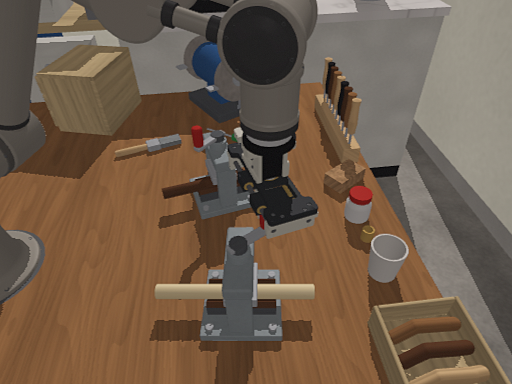

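The side view shows the gripper on the knob at (265,225) and the pale stick still in place. The resistance has risen to about 22 N and q is about 5.62, so it is clamped. I release and lift away.

```bash
python3 -m inch '[0,0,0,0,0,0,-1, 0,0,0,0,0,0,1, 0,0,0,0,0,0,1, 0,0,0,0,0,0,1, 0,0,0,0,0,0,1]'; python3 -m inch '[0,0,0,0,0,0,1, 0,0,0,0,0,0,1, 0,0,0,0,0,0,1, 0,0,0,0,0,0,1, 0,0,0,0,0,0,1]'
```

```text
time: 8.75
tool_pos: [603.1, -131.6, 196.8]
tcp_rot: [-3.125, 0.005, 0.247]
contact_force: [-0.1, 1.0, -0.6]
grip_width: 50.8
time: 9.25
tool_pos: [603.2, -131.8, 196.8]
tcp_rot: [-3.125, 0.005, 0.246]
contact_force: [0.3, 0.5, 0.1]
grip_width: 89.6
```

Next I lift, then move clear toward −y so the top camera can see.

```bash
python3 -m inch '[0,0,2,0,0,0,1, 0,0,5,0,0,0,1, 0,0,8,0,0,0,1, 0,0,10,0,0,0,1, 0,0,10,0,0,0,1]'; python3 -m inch '[-3,-3,0,0,0,0,1, -6,-7,0,0,0,0,1, -9,-11,0,0,0,0,1, -12,-15,0,0,0,0,1, -15,-19,0,0,0,0,1]';  python3 -m inch '[-3,-4,0,0,0,0,1, -5,-7,0,0,0,0,1, -6,-9,0,0,0,0,1, -6,-9,0,0,0,0,1, -6,-9,0,0,0,0,1]'
python3 - <<'E'
from plant import bot
from h import *
T=bot.capture("top");S=bot.capture("side")
cv2.imwrite("pics/top4.png",T[:,:,::-1]);cv2.imwrite("pics/side4.png",S[:,:,::-1])
cv2.imwrite("pics/zoom4.png",np.hstack([cv2.resize(T[150:280,270:370],(400,520),interpolation=2),cv2.resize(S[215:345,190:290],(400,520),interpolation=2)])[:,:,::-1])
T0=cv2.imread("pics/top0.png")[:,:,::-1]
for I in (T0,T): 
  for s,c,_ in blobs(red(I)): print("red",s,c)
  for s,c,_ in blobs(pale(I),60):
    if 290<c[0]<340 and s[1]>140: print("pale",s,c)
E
```

```text
time: 9.75
tool_pos: [604.4, -132.3, 300.3]
tcp_rot: [-3.129, -0.001, 0.246]
contact_force: [0.3, 0.1, 0.6]
grip_width: 91.6
time: 10.25
tool_pos: [452.7, -323.2, 298.9]
tcp_rot: [-3.127, 0.0, 0.247]
contact_force: [0.6, -1.0, -0.6]
grip_width: 91.7
time: 10.75
tool_pos: [392.4, -412.9, 297.7]
tcp_rot: [-3.125, 0.0, 0.246]
contact_force: [-0.5, 0.7, -0.4]
grip_width: 91.7
red [325, 172, 13, 13, 62] [330.8, 178.7]
red [182, 232, 13, 11, 47] [189.4, 237.1]
pale [313, 159, 13, 39, 344] [318.6, 178.0]
pale [304, 223, 15, 56, 416] [311.4, 250.9]
red [234, 94, 7, 12, 21] [238.6, 99.6]
red [301, 181, 11, 12, 47] [306.1, 187.4]
red [182, 232, 13, 11, 46] [189.3, 237.3]
pale [313, 159, 13, 39, 329] [318.8, 177.0]
pale [304, 225, 15, 54, 405] [311.6, 251.2]
```

View pics/zoom4.png

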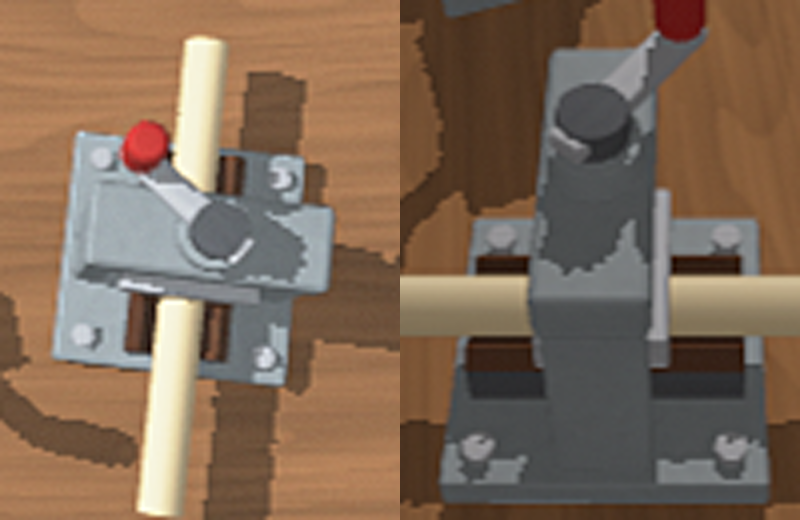

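View pics/top4.png

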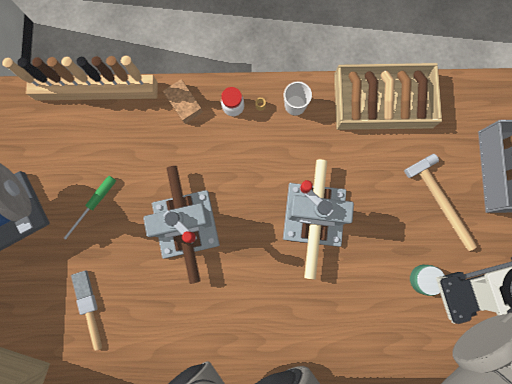

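Run:
```python
from h import *
from plant import bot
ct,cs=bot.calibration("top"),bot.calibration("side")
k=onz(ct,306.5,186.5,211);k0=onz(ct,331.2,178.2,211)
for c in ((550,-162.5),(549.3,-163.5)):
  a,b=[np.arctan2(p[1]-c[1],p[0]-c[0]) for p in (k,k0)]
  print(k,np.hypot(*(k[:2]-c)),"q",(-np.radians(7.7)-a)%6.283,"turn",(b-a)%6.283)
```

```text
[ 591.44882259 -120.81679437  211.        ] 58.78345452170209 q 5.360392084413642 turn 5.292142159216609
[ 591.44882259 -120.81679437  211.        ] 59.986492549475535 q 5.35691225987756 turn 5.307130034148971
```

The knob settled at q ≈ 5.36, which matches the spring-back value of about 5.35 for a firm grip. The stick and the other knob haven't moved, and the robot is clear.

Run:
```python
from plant import bot
o=bot.get_obs();print(o["time"],o["contact_force"]);print(bot.close_job())
```

```text
10.85 [-0.92737439 -0.4658231   0.99873774]
the job is handed in; nothing more can be done
None
```

I turned the pale stick's vise crank clockwise about 5.55 rad with one grasp of its red knob, from q ≈ 0.06 to q ≈ 5.62. I then let go, lifted clear and handed the job in at 10.85 s; no verdict was reported.

- **Grip on the stick:** resistance at the knob rose to about 22 N, more than the stated 10 N at 5.6. After release the knob sat at q ≈ 5.36, which matches the stated spring-back of about 5.35 for a tight jaw. I could not read the jaw's force on the stick directly.
- **Pale stick:** in the top view its two visible parts shifted by 1 pixel or less, about 2 mm.
- **Other vise:** its knob moved about 0.2 pixel in the top view, so effectively not at all.
- **Robot:** contact force was near zero (1.4 N or less, within sensor noise) at hand-in, with the gripper well away from the vise.
- **Disagreement:** triangulating the knob from the cameras gave a height of 209 mm against the stated 213 mm. I also corrected the screw axis by about 1–2 mm from the side forces while turning. Nothing else disagreed.

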